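# Centre the shaker on its pedestal

## Robot

A 7-joint arm with a two-finger parallel gripper is mounted at the origin on a cart in front of the work surface, level with it; the furniture and walls round the work are solid. World frame = base frame: x ahead of the robot, y to its left, z up, the work surface at z = 0. Lengths are in mm, angles in rad, forces in N, time in s.
With the tool pointing down it reaches from about 425 to 825 mm from the base axis. Payload 3.6 kg.
Tool frame: the origin (TCP) lies between the finger pads; the fingertips stand 19 mm ahead of it and the grasp point (between the pads) is the TCP; z points along the fingers, y is the line along which they close (so a half turn about z gives the same grasp; the last joint's range is limited). The gripper opens to 85 mm and grips with 20 to 120 N. Pads are 22 mm wide; open, the fingers measure 114 mm over their backs; the gripper's body (76 mm by 85 mm) begins 54 mm behind the grasp point. The pads swing forward as they close: fully open they stand 13 mm farther back than shut.
Start: joints at [-1.371, 0.615, -0.013, 1.423, 0.008, 1.103, -0.04], TCP at [146.129, 633.333, 250.297] pointing down, gripper open.
Joint ranges: [-3.12, 3.12], [-0.3, 2.06], [-1.34, 1.32], [0.26, 2.42], [-1.36, 4.5], [0.01, 1.98], [-2.84, 2.84]. Speed limits (rad/s): [2.79, 2.79, 3.14, 3.14, 3.14, 3.14, 3.14].

## Interface

Orientations are given as a unit quaternion [x, y, z, w].
In Python, from bench import sense, get_image, hand_in gives the robot as it stands.
- The arm moves only by the shell command python3 -m jog 'ROWS' [FORCE]. ROWS is JSON, one flat list of numbers, 7 for each row, row after row: the opening, from 0 (shut) to 1 (fully open), then the shift along the tool's x, y, z in cm, then the turn, a rotation vector about the tool's x, y, z in rad. A call has 1 to 8 rows; each row is the pose to reach, as a shift and turn from the pose commanded when the call began, along the tool's axes at that moment; what a row does not reach only later rows make up. A row lasts 1/8 s, in which the tool goes at most 62.5 mm and 10.7 degrees, less where a joint would pass 70% of its speed; a pose out of reach is approached as far as the arm can. A call with a gripper value outside its range is refused whole. The fingers move at their own pace and stop on an object; FORCE is the grip in N (left out, the last holds). Time passes only in rows, so rows that repeat a pose let the fingers close. It gives the time, the measured TCP pose, the force, the opening and the grip force at its end, in the units of the state.
- sense(): the state, without advancing time (a new reading comes with each control period).
- get_image(name): name is "side" or "top"; returns a dict with "img" (384x512x3 uint8, red, green, blue), "range_z" (384x512 float32, mm along the optical axis (not along the pixel's ray), 0 where there is no reading), "intrinsics" (3x3 intrinsics, pixels), "position" and "rotation" of the camera in the world. Camera axes: x right, y down, z forward; pixel columns grow to the right and rows downward; lengths in mm; the calibration is good to about 2 mm. A picture is of the moment at which its call begins.
- hand_in(): hands the job in; it is judged then, once.
The state is a dict: "time": time; "joint_positions": joint angles; "joint_velocities": joint speeds; "tau": joint torques, N m; "position": TCP position; "orientation": TCP orientation; "ft_force": force on the tool from outside, world axes, zero at the start; "wrist_torque": the same for the moment, N m; "width": finger opening in mm; "grasp_force": force on a finger pad.
Only numpy, scipy, OpenCV 4.12 (cv2) and the standard library are available. Lean on these libraries where they do the work, as an engineer would, in place of code of your own. Each camera call takes 0.05 s, during which the arm holds its last target. There are 200 camera calls.

## Task

Two shakers stand on two small round wooden pedestals; one of them stands off-centre and hangs over the edge of its pedestal. With light taps or pushes of a fingertip, low on its side, slide that shaker to the middle of its pedestal's top, so that the rim of wood shows evenly all round it, without gripping it, tipping it or lifting it. Leave its pedestal where it stands, do not disturb the other shaker and pedestal, the matchbox or the spoon rest, and finish clear of everything.

Things in the scene. Friction and masses are not known exactly. Their poses are not given: they have to be found in the camera images.
- shaker_a: the shaker to be centred: upright steel cylinder, 44 mm in diameter, 89 mm tall, about 0.12 kg, loose; it stands upright on top of stand_a, about 20 mm off its centre, in any direction. Origin: centre of its underside; z up its axis. Pushed slowly and low (in its lower 20 mm) it slides without tipping; pushed near its top it tips over. It takes about 1 N to slide; more than 5 N is too rough
- stand_a: the small round wooden pedestal under shaker_a: 40 mm tall, flat top 68 mm in diameter (cork disc 43 mm in diameter let in flush at the middle), waist 52 mm, foot 80 mm in diameter; about 0.35 kg, loose, but it stays put while the shaker is pushed across it. Origin: centre of its underside, so the middle of its top is 40 mm above the origin; z up. Its yaw means nothing to the eye
- shaker_b: the other shaker, of the same shape and size, already centred on stand_b; leave it alone. Origin: centre of its underside
- stand_b: the twin pedestal of the same size, under shaker_b; leave it alone. Origin: centre of its underside
- match_box: a matchbox lying on the worktop, 34 x 54 x 14 mm, loose; leave it alone. Origin: centre of its underside, long side along its y
- spoon_rest: a small blue and white boat-shaped spoon rest on the worktop, 38 x 68 x 16 mm, loose; leave it alone. Origin: centre of its underside, long side along its y
Mind the look-alikes: they are no part of the job. Leave any orange look-alike of the shaker_a alone. Leave any pink look-alike of the stand_a alone.

How it is judged:
By the outcome, as a careful person would: the job done as asked, in the order asked, and still so for the second after the job is handed in, with the robot touching nothing.
It also fails if it takes over 38 s, if anything falls off the work surface, if the arm or the gripper's body presses on something with over 40 N, if the wrist force passes 120 N, or if a joint passes its speed limit or range.

## Working session

There is one attempt and no reset: what is moved stays moved. The work goes in short steps, Python scripts to look and compute and a shell command to move; the robot and the scene stay as the last step left them, time stands still between calls to the robot, and variables do not carry over. Pictures are saved under pics/ and viewed, at most 10 in all, crops included, and the job is handed in when it is done.

```bash
mkdir -p pics; cat > h.py <<'E'
import numpy as np,cv2
from bench import sense,get_image,hand_in
def cloud(d):
    K=np.array(d["intrinsics"]);z=d["range_z"];v,u=np.mgrid[:384,:512]
    p=np.stack([(u-K[0,2])/K[0,0]*z,(v-K[1,2])/K[1,1]*z,z],-1)
    return p@np.array(d["rotation"]).T+np.array(d["position"])
E
python3 - <<'E'
from h import *
a=get_image("top");b=get_image("side")
np.savez("s0.npz",ti=a["img"],tc=cloud(a),si=b["img"],sc=cloud(b))
for d in(a,b):print(d["position"],np.round(d["rotation"],2).tolist(),d["intrinsics"])
cv2.imwrite("pics/t0.png",a["img"][...,::-1]);cv2.imwrite("pics/s0.png",b["img"][...,::-1])
s=sense();print({k:np.round(v,3).tolist() for k,v in s.items()})
E
```

```text
Traceback (most recent call last):
  File "h.py", line 6, in cloud
    return p@np.array(d["rotation"]).T+np.array(d["position"])
           ~^~~~~~~~~~~~~~~~~~~~~~~~~~
ValueError: matmul: Input operand 1 has a mismatch in its core dimension 0, with gufunc signature (n?,k),(k,m?)->(n?,m?) (size 4 is different from 3)
```

Rotation is a quaternion.

```bash
sed -i 's/np.array(d\["rotation"\]).T/R.from_quat(d["rotation"]).as_matrix().T/; 1a from scipy.spatial.transform import Rotation as R' h.py
python3 - <<'E'
from h import *
a=get_image("top");b=get_image("side")
np.savez("s0.npz",ti=a["img"],tc=cloud(a),si=b["img"],sc=cloud(b))
for d in(a,b):print(d["position"],R.from_quat(d["rotation"]).as_matrix().round(2).tolist(),d["intrinsics"])
cv2.imwrite("pics/t0.png",a["img"][...,::-1]);cv2.imwrite("pics/s0.png",b["img"][...,::-1])
s=sense();print({k:np.round(v,3).tolist() for k,v in s.items()})
E
```

```text
[332.00840626  -9.11765491 895.41787496] [[0.03, -0.98, 0.17], [-1.0, -0.03, 0.01], [-0.0, -0.17, -0.98]] [[392.8011928    0.         253.95029948]
 [  0.         392.8011928  191.29777732]
 [  0.           0.           1.        ]]
[ 161.59723511 -645.16787586  657.61290599] [[0.9, -0.28, 0.32], [-0.43, -0.57, 0.7], [-0.01, -0.77, -0.64]] [[411.95678152   0.         263.7372233 ]
 [  0.         411.95678152 191.11801208]
 [  0.           0.           1.        ]]
{'time': 0.2, 'joint_positions': [-1.371, 0.616, -0.013, 1.424, 0.008, 1.103, -0.04], 'joint_velocities': [0.0, -0.001, -0.003, -0.003, -0.0, -0.002, 0.001], 'tau': [0.0, -46.909, 0.259, -17.104, 0.01, 0.007, -0.0], 'position': [146.02, 632.945, 249.593], 'orientation': [0.113, 0.994, -0.001, -0.0], 'ft_force': [0.343, -0.503, 0.015], 'wrist_torque': [-0.091, -0.03, 0.062], 'grasp_force': 0.0, 'width': 85.493}
```

View pics/t0.png

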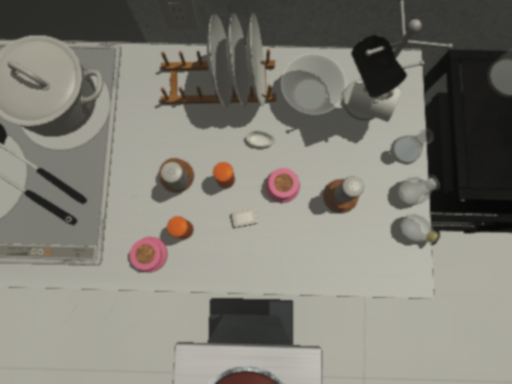

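View pics/s0.png

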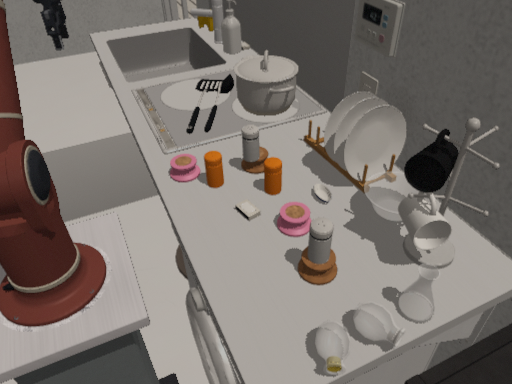

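```bash
python3 - <<'E'
from h import *
f=np.load("s0.npz");t,s,tc,sc=f["ti"],f["si"],f["tc"],f["sc"]
c=lambda i,u,v,w:cv2.resize(i[v-w:v+w,u-w:u+w],(300,300),interpolation=2)
m=np.vstack([np.hstack([c(t,177,174,28),c(t,345,194,28)]),np.hstack([c(s,254,150,32),c(s,319,248,36)])])
cv2.imwrite("pics/c0.png",m[...,::-1])
def circ(p,r=None):
    x=np.c_[2*p[:,:2],np.ones(len(p))];q=np.linalg.lstsq(x,(p[:,:2]**2).sum(1),rcond=None)[0];return q[:2].round(1),np.sqrt(q[2]+q[:2]@q[:2]).round(1)
for n,(u,v),(us,vs) in(("L",(177,174),(254,150)),("R",(345,194),(319,248))):
    P=np.r_[tc[v-28:v+28,u-28:u+28].reshape(-1,3)];Q=sc[vs-40:vs+40,us-40:us+40].reshape(-1,3)
    for nm,X in(("top",P),("side",Q)):
        for lo,hi in((120,140),(50,110),(35,46),(3,35)):
            k=X[(X[:,2]>lo)&(X[:,2]<hi)]
            if len(k)>5:print(n,nm,lo,len(k),k.min(0).round(),k.max(0).round(),np.median(k,0).round(1),circ(k))
for nm,(u,v) in dict(match=(244,218),spoon=(260,140),o1=(223,174),o2=(180,228),p1=(284,184),p2=(148,254)).items():print(nm,tc[v,u].round())
E
```

```text
L top 120 356 [483. 143. 120.] [525. 184. 131.] [502.4 162.7 126.5] (array([503.1, 163.4]), np.float64(15.3))
L top 50 143 [482. 143.  50.] [517. 178. 110.] [488.7 148.9  81.4] (array([503.8, 164.3]), np.float64(21.3))
L top 35 228 [483. 144.  35.] [555. 212.  45.] [535.3 179.7  39.2] (array([519.5, 177.9]), np.float64(31.1))
L top 3 208 [461. 118.   3.] [594. 240.  13.] [505.1 153.3   7.8] (array([532.8, 187.3]), np.float64(46.9))
L side 120 164 [482. 140. 120.] [523. 183. 130.] [500.1 156.3 127.5] (array([501.7, 160.8]), np.float64(15.9))
L side 50 844 [392.  40.  50.] [538. 171. 110.] [499.1 134.8  79.8] (array([459.1,  94.7]), np.float64(68.2))
L side 35 246 [391.  41.  35.] [664. 389.  46.] [520.7 146.6  40.6] (array([517.2, 189.9]), np.float64(101.0))
L side 3 2132 [388.  42.   3.] [752. 501.  35.] [550.1 371.9   8. ] (array([563.2, 262. ]), np.float64(157.9))
R top 120 362 [ 462. -223.  120.] [ 506. -180.  131.] [ 483.2 -199.3  126. ] (array([ 483.3, -200. ]), np.float64(15.3))
R top 50 151 [ 462. -210.   50.] [ 499. -179.  107.] [ 470.4 -184.    82. ] (array([ 484.1, -200.7])
[... 163 characters left out ...]
.    3.] [ 551. -154.   34.] [ 463.9 -178.1    8.4] (array([ 491.3, -210.1]), np.float64(44.7))
R side 120 350 [ 462. -223.  120.] [ 505. -181.  131.] [ 480.9 -205.3  127.5] (array([ 482.2, -203.2]), np.float64(15.5))
R side 50 492 [ 462. -223.   50.] [ 501. -189.  110.] [ 471.7 -217.4   80.7] (array([ 483.7, -201. ]), np.float64(21.0))
R side 35 834 [ 450. -235.   35.] [538. -44.  46.] [ 488.1 -100.4   40.4] (array([ 494.2, -146. ]), np.float64(73.4))
R side 3 1001 [ 411. -268.    3.] [661. -34.  35.] [ 479.4 -194.4   11.1] (array([ 517.2, -157.7]), np.float64(80.8))
match [426.  17.  15.]
spoon [614. -15.   2.]
o1 [510.  62.  87.]
o2 [394. 146.  86.]
p1 [502. -70.  39.]
p2 [340. 221.  38.]
```

View pics/c0.png

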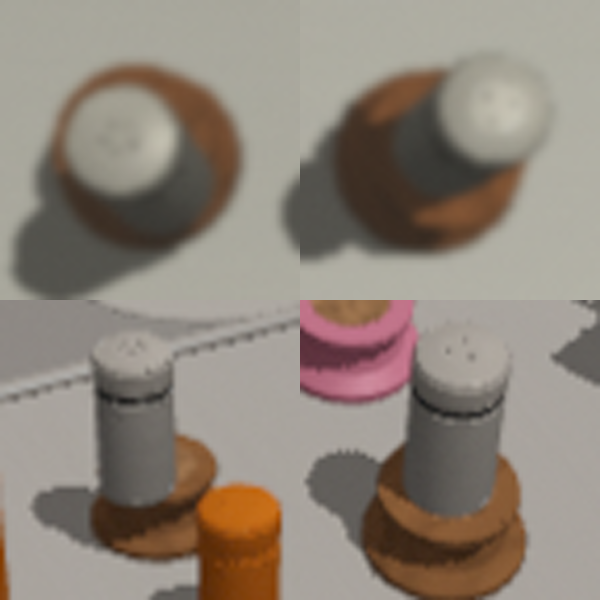

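The left shaker (top pixel 177,174) sits off-centre toward the lower left, and the right one (345,192) is centred. The look-alikes are the orange shakers at (223,174) and (180,228) and the pink stands at (284,184) and (148,254). So the target is the left pair. Next I refine the stand centre and plan the approach.

```bash
cat >> h.py <<'E'
from scipy.optimize import least_squares
def hullfit(p,r,excl=None):
    h=cv2.convexHull(p[:,:2].astype(np.float32))[:,0]
    if excl is not None: h=h[np.linalg.norm(h-excl,axis=1)>25]
    c=least_squares(lambda c:np.linalg.norm(h-c,axis=1)-r,h.mean(0),loss="soft_l1").x
    return c.round(1),len(h),(np.linalg.norm(h-c,axis=1)-r).round(1)
def to_rows(pos,Rm):
    s=sense();R0=R.from_quat(s["orientation"]).as_matrix();
    print("shift cm",(R0.T@(np.array(pos)-s["position"])/10).round(2),"rot",R.from_matrix(R0.T@Rm).as_rotvec().round(3))
E
python3 - <<'E'
from h import *
f=np.load("s0.npz")
for n,C,I,ex in(("top",f["tc"],f["ti"],0),("side",f["sc"],f["si"],0)):
  for nm,c0,s in(("A",(520,177),(503.5,163.8)),("B",(484,-201),(484,-201))):
    I2=I.astype(int);br=(I2[...,0]-I2[...,2]>28)&(I2[...,0]<210)
    d=np.linalg.norm(C[...,:2]-np.array(c0),axis=-1)
    for lo,hi,r in((37,43,34),(2,10,40)):
        k=br&(C[...,2]>lo)&(C[...,2]<hi)&(d<46);p=C[k]
        if len(p)>5:print(n,nm,lo,len(p),np.median(p[:,2]).round(1),p.min(0).round(),p.max(0).round(),*hullfit(p,r,np.array(s) if nm=="A" and lo>20 else None))
    k=(~br)&(C[...,2]>100)&(d<60);p=C[k];print(" shaker",hullfit(p,22)[:2],p[:,2].max())
E
```

```text
top A 37 169 39.3 [508. 144.  37.] [555. 210.  43.] [521.2 177.6] 19 [ 0.1  0.9  1.1 -0.  -0.2 -0.7 -1.5 -1.  -2.5 -4.8 -0.7 -0.8 -0.8 -0.9
 -0.9 -0.2 -0.8 -0.2 -0.5]
top A 2 84 7.5 [492. 139.   2.] [565. 179.  10.] [523. 179.] 15 [ 1.5 -1.  -0.7 -0.3 -0.1  0.2  0.3  0.4  0.4  0.5  0.3  0.9 -0.8 -1.4
 -2.1]
 shaker (array([503.3, 163.5]), 28) 130.839800765164
top B 37 182 39.2 [ 451. -234.   37.] [ 516. -170.   42.] [ 484.7 -201.9] 23 [-2.4 -2.3 -1.2 -0.8 -0.6 -0.6 -0.7 -0.6 -1.2 -1.5 -0.  -0.6 -0.6 -0.6
  0.3 -0.2 -0.2 -0.7 -0.9 -1.  -1.  -0.8 -1.8]
top B 2 51 7.7 [ 446. -238.    3.] [ 523. -169.   10.] [ 486.1 -204.8] 12 [-2.2 -1.8 -0.1 -0.5 -0.6  0.  -3.  -0.2 -1.2 -1.6 -2.5 -3.7]
 shaker (array([ 483.7, -200.9]), 26) 131.2911966432248
side A 37 108 40.5 [484. 143.  37.] [555. 202.  43.] [520.5 177.3] 9 [ 0.5 -0.9  0.4  1.   0.4  0.5  0.5 -0.3 -1.4]
side A 2 57 8.3 [484. 138.   3.] [561. 204.  10.] [523.4 175.9] 11 [-1.6 -1.7 -0.7 -0.6 -0.1  0.4  0.4  0.8 -0.3 -1.6 -3.3]
 shaker (array([502.4, 162.2]), 24) 130.38492164109027
side B 37 359 40.4 [ 450. -235.   37.] [ 517. -171.   43.] [ 483.9 -202.3] 25 [-0.1 -0.8 -1.9 -1.5 -1.5 -1.3 -0.4 -0.2  0.2 -0.5 -0.4 -0.3 -0.2 -0.2
 -0.1 -0.2  1.  -0.2 -0.6 -0.8 -0.6 -0.6 -0.6 -1.3 -1. ]
side B 2 166 8.2 [ 444. -242.    3.] [ 523. -172.   10.] [ 484.  -202.2] 21 [-1.  -3.9 -2.  -1.4 -1.3 -0.9 -0.7 -0.6  0.1  0.2  0.6  0.3  1.2 -0.5
 -0.6 -0.5 -0.6 -1.2 -1.1 -1.  -1.2]
 shaker (array([ 483. , -202.2]), 22) 130.97653887204694
```

```bash
cat >> h.py <<'E'
def pose(back,z,th=22,c=(502.9,162.9),d=(17.0,15.1)):
    d=np.array(d)/np.hypot(*d);t=np.radians(th);up=np.array([0,0,1.]);D=np.r_[d,0]
    x=-(np.cos(t)*D+np.sin(t)*up);zz=np.sin(t)*D-np.cos(t)*up
    return np.r_[np.array(c)-back*d,z],np.c_[x,np.cross(zz,x),zz]
E
python3 - <<'E'
from h import *
to_rows(*pose(48,230))
E
```

```text
shift cm [-42.56 -41.69   2.02] rot [-0.184 -0.355 -0.941]
```

```bash
python3 -m jog '[0.3,-3.5,-3.5,0.2,-0.01,-0.02,-0.06, 0.3,-7,-7,0.3,-0.03,-0.05,-0.14, 0.3,-10.5,-10.5,0.5,-0.05,-0.09,-0.25, 0.3,-14,-14,0.7,-0.07,-0.13,-0.35, 0.3,-17.5,-17.5,0.8,-0.09,-0.17,-0.45, 0.3,-21,-21,1,-0.11,-0.21,-0.56, 0.3,-24.5,-24.5,1,-0.13,-0.25,-0.66, 0.3,-28,-28,1,-0.14,-0.27,-0.72]' 20; python3 -c "
from h import *
to_rows(*pose(48,230))"
```

```text
time: 1.2
position: [356.3, 296.0, 240.4]
orientation: [-0.245, 0.958, 0.053, 0.139]
ft_force: [0.7, 0.9, 0.0]
width: 25.8
grasp_force: 0.0
shift cm [ -1.49 -19.82   0.86] rot [-0.042 -0.083 -0.218]
```

```bash
python3 -m jog '[0.3,-0.3,-4,0.2,-0.01,-0.02,-0.06, 0.3,-0.6,-8,0.3,-0.02,-0.04,-0.11, 0.3,-0.9,-12,0.5,-0.03,-0.06,-0.16, 0.3,-1.2,-16,0.7,-0.04,-0.08,-0.22, 0.3,-1.5,-19.8,0.9,-0.04,-0.08,-0.22, 0.3,-1.5,-19.8,0.9,-0.04,-0.08,-0.22, 0.3,-1.5,-19.8,0.9,-0.04,-0.08,-0.22, 0.3,-1.5,-19.8,0.9,-0.04,-0.08,-0.22]'; python3 -c "
from h import *
to_rows(*pose(48,230));to_rows(*pose(48,85));print(sense()['joint_positions'])"
```

```text
time: 2.2
position: [465.5, 134.0, 229.5]
orientation: [-0.35, 0.918, 0.066, 0.176]
ft_force: [0.5, 0.6, 0.6]
width: 25.4
grasp_force: 0.0
shift cm [ 0.06 -0.32 -0.08] rot [-0.001 -0.005  0.002]
shift cm [ 5.43 -0.3  13.39] rot [-0.001 -0.005  0.002]
[ 0.1346775   0.31107656 -0.45382934  2.16007565 -0.07565724  0.35665866
  2.08831824]
```

Reachable so far; I descend to z=100 and look.

```bash
python3 -m jog '[0.3,1,-0.2,2.4,0,0,0, 0.3,2,-0.3,4.8,0,0,0, 0.3,3,-0.3,7.2,0,0,0, 0.3,4,-0.3,9.6,0,0,0, 0.3,5,-0.3,12,0,0,0, 0.3,5,-0.3,12,0,0,0, 0.3,5,-0.3,12,0,0,0]'; python3 - <<'E'
from h import *
to_rows(*pose(48,67));print(sense()['joint_positions'])
a=get_image("top")["img"];b=get_image("side")["img"]
m=np.hstack([cv2.resize(a[130:230,130:230],(400,400)),cv2.resize(b[100:220,190:310],(400,400))])
cv2.imwrite("pics/m1.png",m[...,::-1])
E
```

```text
time: 3.08
position: [472.2, 129.2, 108.5]
orientation: [-0.35, 0.919, 0.068, 0.171]
ft_force: [-0.1, -0.9, 0.0]
width: 25.6
grasp_force: 0.0
shift cm [1.75 0.46 3.77] rot [ 0.005 -0.015  0.001]
[ 0.03613092  0.55474572 -0.3406837   2.27337562 -0.08422226  0.01468551
  2.15529428]
```

View pics/m1.png

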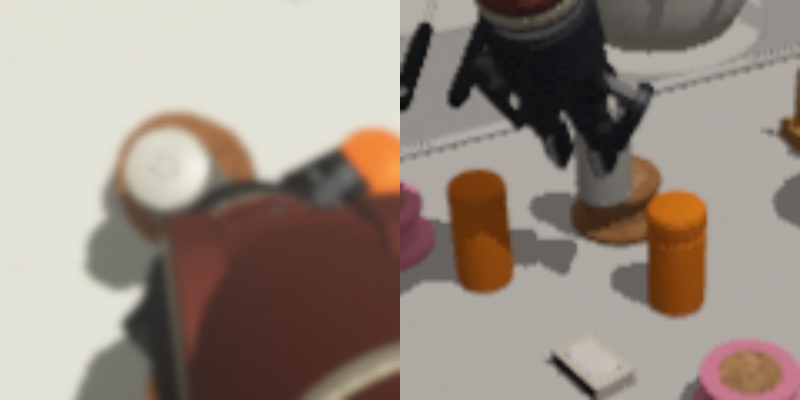

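The picture shows the shaker still off-centre at about (165,165) in the left half and the fork behind it. Joint 6 is at its limit, so I'll change to a fork that leans toward -y (heading 80°, half turned). First I lift.

```bash
cat >> h.py <<'E'
def pose2(back,z,head=80,th=27,c=(502.9,162.9),lat=0):
    h=np.radians(head);t=np.radians(th);up=np.array([0,0,1.]);D=np.array([np.cos(h),np.sin(h),0])
    x=np.cos(t)*D+np.sin(t)*up;zz=np.sin(t)*D-np.cos(t)*up
    return np.r_[c,z]-back*D,np.c_[x,np.cross(zz,x),zz]
E
python3 -m jog '[0.43,-1,0,-2.5,0,0,0, 0.43,-2.5,0,-6,0,0,0, 0.43,-4,0,-9.5,0,0,0, 0.43,-4.5,0,-11,0,0,0, 0.43,-4.5,0,-11,0,0,0]'
python3 -c "
from h import *
p=pose2(50,220);to_rows(*p)"
```

```text
time: 3.8
position: [475.0, 129.6, 228.5]
orientation: [-0.349, 0.919, 0.067, 0.172]
ft_force: [0.2, -0.1, -0.3]
width: 36.9
grasp_force: 0.0
shift cm [-0.05 -2.47  0.93] rot [-0.124  0.354  2.504]
```

```bash
python3 -m jog '[0.43,0,-0.5,0,-0.01,0.02,0.16, 0.43,0,-1,0,-0.02,0.05,0.32, 0.43,0,-1.5,0,-0.02,0.07,0.48, 0.43,0,-2,0,-0.03,0.09,0.64, 0.43,0,-2,0,-0.04,0.11,0.8, 0.43,0,-2,0,-0.05,0.14,0.96, 0.43,0,-2,0.5,-0.06,0.16,1.12, 0.43,0,-2,0.5,-0.06,0.18,1.28]'
python3 -c "
from h import *
p=pose2(50,220);to_rows(*p);print(sense()['joint_positions'])"
```

```text
time: 4.8
position: [488.2, 115.5, 220.3]
orientation: [0.262, 0.953, 0.151, 0.007]
ft_force: [0.0, 0.2, -0.6]
width: 36.8
grasp_force: 0.0
shift cm [-0.62  0.14  0.03] rot [-0.068  0.174  1.216]
[-0.07706744  0.38729547 -0.05930771  1.99821588 -0.41384389  0.66602734
  1.22005023]
```

```bash
python3 -m jog '[0.43,0,0,0,-0.01,0.02,0.15, 0.43,0,0,0,-0.02,0.04,0.3, 0.43,-0.3,0,0,-0.03,0.07,0.46, 0.43,-0.3,0,0,-0.03,0.09,0.61, 0.43,-0.6,0,0,-0.04,0.11,0.76, 0.43,-0.6,0,0,-0.05,0.13,0.91, 0.43,-0.6,0.1,0,-0.06,0.15,1.06, 0.43,-0.6,0.1,0,-0.07,0.17,1.21]'
python3 -c "
from h import *
p=pose2(50,220);to_rows(*p);to_rows(*pose2(48,95));print(sense()['joint_positions'])"
```

```text
time: 5.8
position: [494.0, 113.5, 220.6]
orientation: [0.743, 0.627, 0.18, -0.148]
ft_force: [-0.2, 0.4, -0.5]
width: 36.6
grasp_force: 0.0
shift cm [-0.01  0.02  0.06] rot [0.004 0.002 0.007]
shift cm [-5.49 -0.06 11.29] rot [0.004 0.002 0.007]
[-0.11458691  0.42541573  0.13725487  2.00514035 -0.77265471  0.78950251
  0.41757317]
```

Joint 6 now has room, so I descend.

```bash
python3 -m jog '[0.43,-1.1,0,2.2,0,0,0, 0.43,-2.2,0,4.4,0,0,0, 0.43,-3.3,0,6.6,0,0,0, 0.43,-4.4,0,8.8,0,0,0, 0.43,-5.5,0,11.3,0,0,0.01, 0.43,-5.5,0,11.3,0,0,0.01]'; python3 - <<'E'
from h import *
to_rows(*pose2(48,64));print(sense()['joint_positions'])
a=get_image("top")["img"];b=get_image("side")["img"]
m=np.hstack([cv2.resize(a[130:230,130:230],(400,400)),cv2.resize(b[100:200,210:310],(400,400),interpolation=2)])
cv2.imwrite("pics/m2.png",m[...,::-1])
E
```

```text
time: 6.55
position: [494.5, 115.3, 93.8]
orientation: [0.745, 0.625, 0.178, -0.149]
ft_force: [-0.4, 0.3, 0.5]
width: 36.8
grasp_force: 0.0
shift cm [-1.32  0.01  2.68] rot [-0.     0.002 -0.   ]
[-0.00539355  0.64672347 -0.02115489  2.1077183  -1.03345437  0.52657443
  0.74866131]
```

View pics/m2.png

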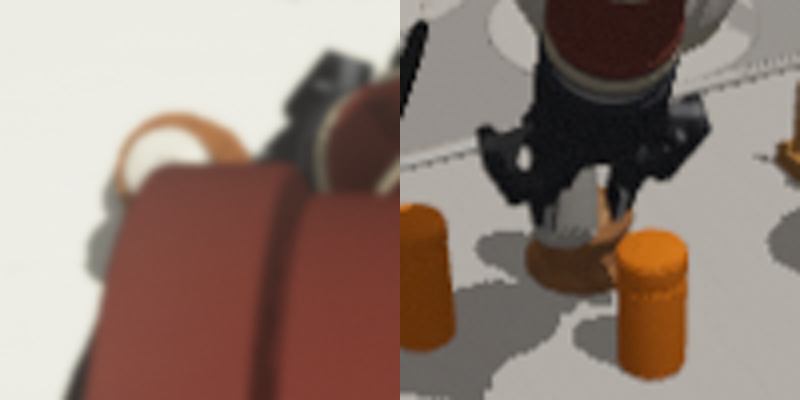

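Right half: the fork straddles the shaker cleanly, with the grey cylinder between the tips at about (575,200). Now the slow descent.

```bash
python3 -m jog '[0.43,-0.3,0,0.5,0,0,0, 0.43,-0.5,0,1,0,0,0, 0.43,-0.75,0,1.5,0,0,0, 0.43,-1,0,2,0,0,0, 0.43,-1.2,0,2.4,0,0,0, 0.43,-1.3,0,2.65,0,0,0, 0.43,-1.3,0,2.65,0,0,0]'; python3 - <<'E'
from h import *
to_rows(*pose2(38,64));to_rows(*pose2(32,64))
b=get_image("side");C=cloud(b)
k=(C[...,2]>-50)&(np.abs(C[...,0]-500)<60)&(np.abs(C[...,1]-150)<60)
o=C[(np.abs(C[...,0]-505)<25)&(np.abs(C[...,1]-62)<25)];print("o1 z",np.percentile(o[:,2],[50,90,99]))
cv2.imwrite("pics/m3.png",cv2.resize(b["img"][110:190,220:300],(600,600),interpolation=2)[...,::-1])
E
```

```text
time: 7.52
position: [496.5, 115.9, 66.4]
orientation: [0.745, 0.626, 0.18, -0.148]
ft_force: [-0.5, 0.0, -0.6]
width: 36.8
grasp_force: 0.0
shift cm [ 0.73 -0.19  0.64] rot [0.005 0.001 0.003]
shift cm [ 1.27 -0.19  0.91] rot [0.005 0.001 0.003]
o1 z [ 50.98577012  89.26319015 142.64348141]
```

View pics/m3.png

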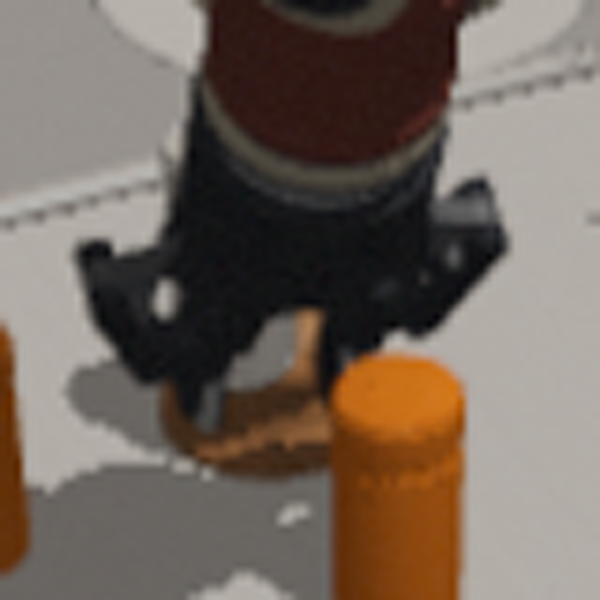

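```bash
python3 -m jog '[0.43,0.2,-0.05,0.1,0,0,0, 0.43,0.4,-0.1,0.25,0,0,0, 0.43,0.6,-0.15,0.35,0,0,0, 0.43,0.75,-0.2,0.45,0,0,0, 0.43,0.9,-0.2,0.5,0,0,0, 0.43,0.9,-0.2,0.5,0,0,0]'; python3 - <<'E'
from h import *
to_rows(*pose2(32,65));to_rows(*pose2(28,65))
E
```

```text
time: 8.32
position: [496.5, 126.5, 66.2]
orientation: [0.744, 0.626, 0.18, -0.148]
ft_force: [0.0, -0.5, -0.2]
width: 36.5
grasp_force: 0.0
shift cm [ 0.39 -0.    0.34] rot [0.005 0.001 0.003]
shift cm [ 0.74 -0.    0.52] rot [0.005 0.001 0.003]
```

```bash
python3 -m jog '[0.43,0.07,0,0.05,0,0,0, 0.43,0.14,0,0.1,0,0,0, 0.43,0.21,0,0.15,0,0,0, 0.43,0.28,0,0.18,0,0,0]'; python3 -m jog '[0.43,0.07,0,0.04,0,0,0, 0.43,0.13,0,0.07,0,0,0]';python3 -m jog '[0.43,0.07,0,0.04,0,0,0, 0.43,0.13,0,0.07,0,0,0]';  python3 - <<'E'
from h import *
to_rows(*pose2(28,65))
b=get_image("side");C=cloud(b)
k=(C[...,2]>105)&(np.hypot(C[...,0]-505,C[...,1]-167)<32);print(k.sum(),C[k].min(0),C[k].max(0))
cv2.imwrite("pics/m4.png",cv2.resize(b["img"][110:190,220:300],(600,600),interpolation=2)[...,::-1])
a=get_image("top");C=cloud(a)
k=(C[...,2]>115)&(C[...,2]<135)&(np.hypot(C[...,0]-505,C[...,1]-167)<40);print(k.sum(),C[k].min(0),C[k].max(0))
E
```

```text
time: 8.82
position: [497.0, 129.6, 65.8]
orientation: [0.745, 0.626, 0.18, -0.148]
ft_force: [-0.4, 0.2, -0.2]
width: 36.9
grasp_force: 0.0
time: 9.07
position: [497.3, 131.1, 65.8]
orientation: [0.744, 0.626, 0.18, -0.148]
ft_force: [0.6, -0.2, -0.4]
width: 36.6
grasp_force: 0.0
time: 9.32
position: [497.5, 132.5, 65.8]
orientation: [0.744, 0.626, 0.18, -0.148]
ft_force: [0.2, 0.0, -0.3]
width: 37.2
grasp_force: 0.0
shift cm [0.22 0.   0.2 ] rot [0.005 0.001 0.003]Traceback (most recent call last):
  File "<stdin>", line 4, in <module>
    return umr_minimum(a, axis, None, out, keepdims, initial, where)
ValueError: zero-size array to reduction operation minimum which has no identity
```

```bash
cat >> h.py <<'E'
def far():
    a=get_image("top");C=cloud(a);I=a["img"].astype(int)
    k=(C[...,2]>115)&(C[...,2]<135)&(I.min(-1)>110)&(np.hypot(C[...,0]-508,C[...,1]-170)<40)
    p=C[k]
    if len(p)<20: print("few",len(p));return
    h=cv2.convexHull(p[:,:2].astype(np.float32))[:,0];h=h[(h-p[:,:2].mean(0))@np.array([.6,.8])>3]
    q=least_squares(lambda c:np.linalg.norm(h-c,axis=1)-20.5,(508,168),loss="soft_l1").x
    print("far",len(p),p.max(0).round(1),"c",q.round(1),len(h))
E
python3 - <<'E'
from h import *
far();print(sense()["position"],sense()["ft_force"])
b=get_image("side")
cv2.imwrite("pics/m4.png",cv2.resize(b["img"][110:190,220:300],(600,600),interpolation=2)[...,::-1])
E
```

```text
far 148 [524.5 183.8 131.1] c [504. 164.] 4
[497.54267828 132.61454751  65.81581511] [ 0.43802693 -0.06403228  0.55660265]
```

View pics/m4.png

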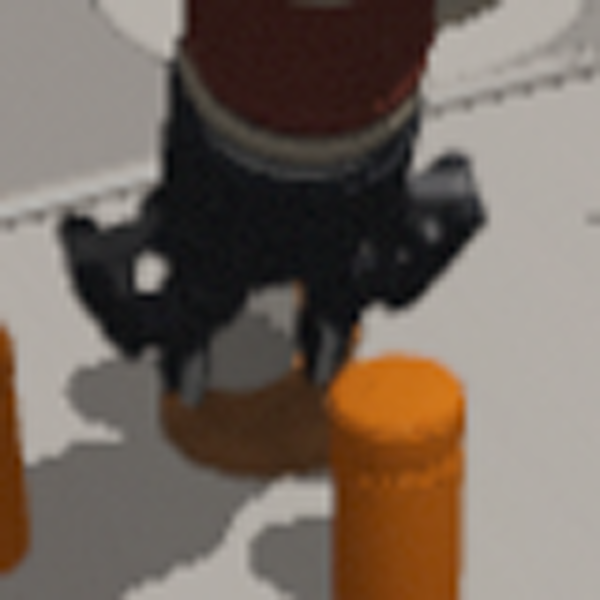

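The fork is around the base, with its tips at (190,385) and (320,365), and the shaker hasn't moved. I keep advancing in small steps.

```bash
for i in 1 2 3; do python3 -m jog '[0.43,0.07,0,0.035,0,0,0, 0.43,0.14,0,0.07,0,0,0, 0.43,0.14,0,0.07,0,0,0]' | egrep "pos|ft"; python3 -c "
from h import *
far()"; done
```

```text
position: [497.8, 134.2, 65.8]
ft_force: [-0.3, -1.1, -0.1]
far 107 [524.9 184.2 130.2] c [504.7 163.6] 5
position: [498.2, 135.5, 65.8]
ft_force: [0.5, -0.7, -0.2]
far 79 [524.4 185.9 129.1] c [504.  165.3] 5
position: [498.4, 137.2, 65.8]
ft_force: [0.4, 0.1, -0.1]
far 55 [521.3 186.4 129.3] c [502.9 166.4] 5
```

Contact made and the fork has nested. Next I carry it diagonally, slowly.

```bash
for i in 1 2; do python3 -m jog '[0.43,0.07,0.08,0.035,0,0,0, 0.43,0.14,0.15,0.07,0,0,0, 0.43,0.21,0.23,0.105,0,0,0, 0.43,0.28,0.3,0.14,0,0,0, 0.43,0.35,0.38,0.175,0,0,0, 0.43,0.42,0.45,0.21,0,0,0, 0.43,0.49,0.53,0.245,0,0,0, 0.43,0.56,0.6,0.28,0,0,0]' | egrep "pos|ft"; python3 -c "
from h import *
far()"; done
```

```text
position: [505.4, 142.2, 65.9]
ft_force: [-0.9, -0.2, -1.1]
few 0
position: [512.4, 147.4, 66.0]
ft_force: [-0.4, -0.8, -0.9]
few 0
```

```bash
python3 -m jog '[0.43,-0.3,0,-0.15,0,0,0, 0.43,-0.9,0,-0.45,0,0,0, 0.43,-1.6,0,-0.8,0,0,0, 0.43,-1.2,0,-2,0,0,0, 0.43,-0.3,0,-4,0,0,0, 0.43,1.5,0,-7.5,0,0,0, 0.43,3.3,0,-11,0,0,0, 0.43,5,0,-14.5,0,0,0]'|egrep "pos|ft"
python3 -m jog '[0.43,-2.7,0,-1.4,0,0,0, 0.43,-6,0,-3,0,0,0, 0.43,-9.6,0,-4.9,0,0,0, 0.43,-13,0,-6.6,0,0,0, 0.43,-16.5,0,-8.4,0,0,0, 0.43,-18,0,-9.2,0,0,0, 0.43,-18,0,-9.2,0,0,0]'|egrep "time|pos|ft"
cat > meas.py <<'E'
from h import *
for n in("top","side"):
    a=get_image(n);C=cloud(a);I=a["img"].astype(int);br=(I[...,0]-I[...,2]>28)&(I[...,0]<210)
    d=np.linalg.norm(C[...,:2]-np.array((520,178)),axis=-1)
    p=C[br&(C[...,2]>37)&(C[...,2]<43)&(d<46)];print(n,"stand",hullfit(p,34,None)[:2],p.min(0).round(),p.max(0).round())
    p=C[(~br)&(C[...,2]>100)&(C[...,2]<135)&(d<60)];print(" shaker",hullfit(p,22)[:2],p.max(0).round(1),p.min(0).round(1))
    cv2.imwrite(f"pics/z_{n}.png",a["img"][...,::-1])
t=cv2.imread("pics/z_top.png");s=cv2.imread("pics/z_side.png")
import time;cv2.imwrite(f"pics/f{int(time.time())}.png",np.hstack([cv2.resize(t[140:210,140:210],(400,400),interpolation=2),cv2.resize(s[110:190,215:295],(400,400),interpolation=2)]))
E
python3 meas.py; ls pics
```

```text
position: [507.3, 126.9, 220.1]
ft_force: [1.0, 0.5, -1.6]
time: 14.72
position: [472.7, -72.8, 218.8]
ft_force: [0.3, 0.2, 1.3]
top stand (array([521.9, 178.2]), 21) [489. 145.  37.] [555. 207.  43.]
 shaker (array([516.8, 175.4]), 26) [537.3 197.1 130.8] [494.9 153.6 100.7]
side stand (array([520.3, 176.8]), 17) [489. 144.  38.] [551. 203.  43.]
 shaker (array([514.9, 172.9]), 14) [536.5 196.7 130.8] [494.1 152.  100.2]
c0.png
f1796170352.png
m1.png
m2.png
m3.png
m4.png
s0.png
t0.png
z_side.png
z_top.png
```

Residual is about (3.8, 3.5) mm. I return along the same way and finish.

```bash
python3 - <<'E'
from h import *
_,Rm=pose2(0,0)
for p in((509,127,220),(509,127,150),(509.2,129,66)): to_rows(p,Rm)
E
```

```text
shift cm [17.93  0.19  9.  ] rot [ 0.004 -0.001  0.005]
shift cm [14.75  0.16 15.24] rot [ 0.004 -0.001  0.005]
shift cm [11.11  0.1  22.81] rot [ 0.004 -0.001  0.005]
```

View pics/f1796170352.png

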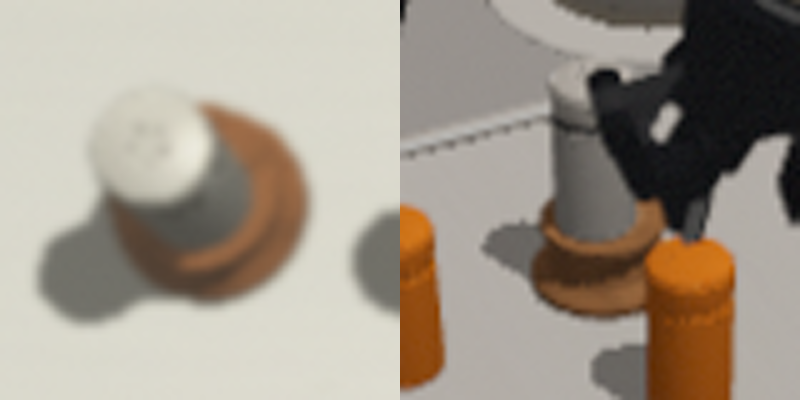

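The shaker is upright and nearer the centre. Wood now shows on the near side (base at about (590,235), right half), though that rim is still thin. I go back in.

```bash
python3 -m jog '[0.43,3,0,1.5,0,0,0, 0.43,7,0,3.5,0,0,0, 0.43,11,0,5.5,0,0,0, 0.43,15,0.1,7.5,0,0,0, 0.43,17.9,0.2,9,0,0,0, 0.43,16.3,0.2,12,0,0,0, 0.43,14.7,0.2,15.2,0,0,0, 0.43,14.7,0.2,15.2,0,0,0]'|egrep "pos|ft"
python3 - <<'E'
from h import *
_,Rm=pose2(0,0)
to_rows((509.2,129,66),Rm)
E
```

```text
position: [507.4, 126.2, 147.7]
ft_force: [0.6, -0.1, -0.2]
shift cm [-3.43  0.13  7.41] rot [-0.002  0.001  0.003]
```

```bash
python3 -m jog '[0.43,-0.8,0.05,1.8,0,0,0, 0.43,-1.7,0.1,3.6,0,0,0, 0.43,-2.5,0.1,5.3,0,0,0, 0.43,-3,0.1,6.5,0,0,0, 0.43,-3.4,0.1,7.4,0,0,0, 0.43,-3.4,0.1,7.4,0,0,0, 0.43,-3.4,0.1,7.4,0,0,0]'|egrep "pos|ft"
python3 - <<'E'
from h import *
_,Rm=pose2(0,0)
to_rows((511.9,144.4,66),Rm)
to_rows((512.4,147.4,66),Rm)
to_rows((516.2,150.9,66),Rm)
E
```

```text
position: [512.1, 127.1, 68.6]
ft_force: [0.1, -0.3, 0.4]
shift cm [ 1.4  -0.32  1.  ] rot [0.006 0.001 0.003]
shift cm [ 1.67 -0.33  1.14] rot [0.006 0.001 0.003]
shift cm [ 2.03 -0.01  1.33] rot [0.006 0.001 0.003]
```

```bash
python3 -m jog '[0.43,0.2,-0.15,0.2,0,0,0, 0.43,0.5,-0.3,0.4,0,0,0, 0.43,0.8,-0.3,0.6,0,0,0, 0.43,1.1,-0.3,0.8,0,0,0, 0.43,1.3,-0.3,0.9,0,0,0, 0.43,1.4,-0.3,1,0,0,0, 0.43,1.4,-0.3,1,0,0,0]'|egrep "pos|ft"
python3 - <<'E'
from h import *
_,Rm=pose2(0,0)
to_rows((512.4,147.4,66),Rm)
to_rows((516.2,150.9,66),Rm)
E
```

```text
position: [511.8, 144.3, 65.5]
ft_force: [-0.5, -0.3, -0.8]
shift cm [0.3  0.01 0.09] rot [0.005 0.001 0.003]
shift cm [0.67 0.32 0.28] rot [0.005 0.001 0.003]
```

Final push: nest first, then the last diagonal.

```bash
python3 -m jog '[0.43,0.1,0,0.03,0,0,0, 0.43,0.2,0,0.06,0,0,0, 0.43,0.3,0,0.09,0,0,0, 0.43,0.38,0.06,0.13,0,0,0, 0.43,0.45,0.13,0.17,0,0,0, 0.43,0.53,0.2,0.2,0,0,0, 0.43,0.6,0.27,0.25,0,0,0, 0.43,0.68,0.33,0.28,0,0,0]'|egrep "pos|ft"
python3 - <<'E'
from h import *
_,Rm=pose2(0,0)
print(sense()["position"],sense()["ft_force"]);to_rows((516.2,150.9,66),Rm)
E
```

```text
position: [516.4, 150.9, 66.1]
ft_force: [0.1, 0.0, -0.0]
[516.37398718 150.93998322  66.07986087] [ 0.11859595  0.02115004 -0.03852498]
shift cm [-0.01 -0.02  0.  ] rot [0.005 0.001 0.003]
```

```bash
python3 -m jog '[0.43,-0.3,0,-0.15,0,0,0, 0.43,-0.9,0,-0.45,0,0,0, 0.43,-1.6,0,-0.8,0,0,0, 0.43,-1.2,0,-2,0,0,0, 0.43,-0.3,0,-4,0,0,0, 0.43,1.5,0,-7.5,0,0,0, 0.43,3.3,0,-11,0,0,0, 0.43,5,0,-14.5,0,0,0]'|egrep "pos|ft"
python3 -m jog '[0.43,-2.7,0,-1.4,0,0,0, 0.43,-6,0,-3,0,0,0, 0.43,-9.6,0,-4.9,0,0,0, 0.43,-13,0,-6.6,0,0,0, 0.43,-16,0,-9.4,0,0,0, 0.43,-16,0,-12,0,0,0, 0.43,-16,0,-14,0,0,0, 0.43,-16,0,-14,0,0,0]'|egrep "time|pos|ft"
python3 meas.py; mv pics/f1796170352.png pics/old.png; mv pics/f1* pics/fin.png
```

```text
position: [511.3, 130.4, 220.2]
ft_force: [0.4, 1.0, 0.2]
time: 20.58
position: [476.0, -73.6, 272.0]
ft_force: [-0.1, 1.1, -0.8]
top stand (array([522. , 178.1]), 23) [488. 145.  37.] [555. 207.  43.]
 shaker (array([520.5, 178.9]), 25) [540.9 200.2 130.7] [498.5 157.1 101.8]
side stand (array([520.6, 176.9]), 17) [488. 144.  37.] [555. 204.  43.]
 shaker (array([519.6, 176.1]), 18) [540.3 197.5 131.1] [498.1 154.3 100. ]
```

View pics/fin.png

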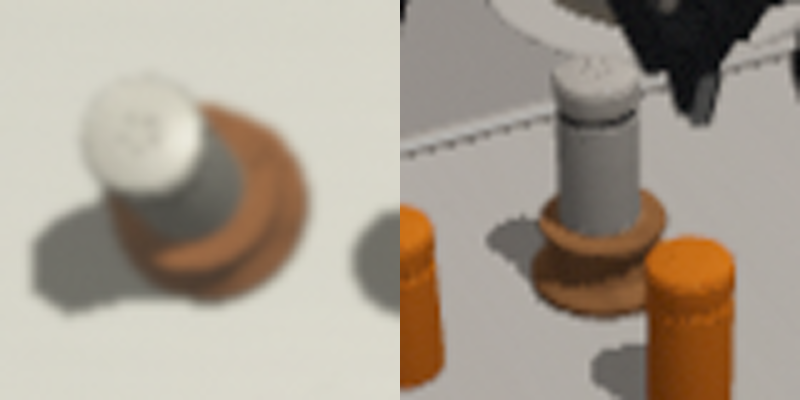

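The shaker stands upright with an even rim (base at about (598,235), right half), and the residual is under 1 mm in both views. The arm is clear.

```bash
python3 -c "
from bench import hand_in
print(hand_in())"
```

```text
the job is handed in; nothing more can be done
None
```

The off-centre shaker (the left one) now stands upright, within about 1 mm of the middle of its pedestal in both camera views; I handed the job in at about 21 s, with the arm clear of everything.

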